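# Two planting kits

## Robot

A 6-joint arm with a two-finger parallel gripper is mounted at the origin on the work surface. World frame = base frame: x ahead of the robot, y to its left, z up, the work surface at z = 0. Lengths are in m, angles in rad, forces in N, time in s.
With the tool pointing down it reaches from about 0.275 to 0.875 m from the base axis. Payload 12.5 kg.
Tool frame: the origin (TCP) lies on the centre line of the jaws, within the pads' length; the fingertips stand r.finger_overhang ahead of it and the grasp point (between the pads) lies 3 mm ahead of it (r.finger_overhang is the distance from the TCP to the fingertips, in m); z points along the fingers, y is the line along which they close (so a half turn about z gives the same grasp; the last joint's range is limited). The gripper opens to 85 mm and grips with 20 to 120 N. Pads are 22 mm wide; open, the fingers measure 114 mm over their backs; the gripper's body (76 mm by 85 mm) begins 54 mm behind the grasp point. The pads swing forward as they close: fully open they stand 13 mm farther back than shut.
Start: joints at [-1.222, 0.351, 1.652, -0, 1.139, -0.085], TCP at [0.231, -0.499, 0.253] pointing down, gripper open.
Joint ranges: [-2.75, 2.75], [-0.79, 2.1], [0.01, 2.65], [-1.57, 4.71], [0.07, 3.14], [-2.87, 2.87]. Speed limits (rad/s): [2.22, 2.22, 2.79, 3.14, 3.14, 3.14].

## Interface

Orientations are given as a unit quaternion [x, y, z, w].
In Python, from cell import r, optics gives the robot as it stands. The module is installed in compiled form; this text tells all that it offers. Calls block until the motion is done:
- r.move_to(position, orientation): joint-space move of the TCP to a pose.
- r.move_linear(position, rot=None, vel=0.15): straight line of the TCP; rot=None keeps the orientation; vel is the mean speed in m/s.
- r.set_joints(angles): joint-space move.
- r.set_gripper(opening, squeeze=None): opening from 0.0 (shut) to 1.0 (fully open); squeeze is the grip in N (None keeps the last); returns when the fingers have stopped.
- r.sleep(seconds).
- r.inverse_kinematics(position, orientation): joint angles nearest the present ones, or None.
- optics.get_image(name): name is "scene" or "top" or "wrist"; returns a dict with "pixels" (384x512x3 uint8, red, green, blue), "depth" (384x512 float32, m along the optical axis (not along the pixel's ray), 0 where there is no reading), "fx", "fy", "cx", "cy" (pixels), "D" ([k1, k2, p1, p2, k3] as OpenCV has them; the pictures are not rectified), "camera_from_world" (4x4, takes a point from world to camera coordinates); the wrist camera has in their place "mount" (4x4, takes a point from camera to tool coordinates, whose origin is the TCP and whose axes are the flange's). Camera axes: x right, y down, z forward; pixel columns grow to the right and rows downward; lengths in m; the calibration is good to about 2 mm. A picture is of the moment at which its call begins: read the wrist's pose just before it.
A pose or a line that the arm cannot do raises r.PlanningError and nothing moves.
- r.hand_in(): hands the job in; it is judged then, once.
Readings, each from a call of its own:
- r.current_t(): time.
- r.current_q(): joint angles.
- r.current_qvel(): joint speeds.
- r.current_effort(): joint torques, N m.
- r.current_tool_pos(): TCP position.
- r.current_ee_rot(): TCP orientation.
- r.current_contact_force(): force on the tool from outside, world axes, zero at the start.
- r.current_torque(): the same for the moment, N m.
- r.current_opening(): opening from 0.0 (shut) to 1.0 (fully open).
- r.current_finger_force(): force on a finger pad.
Only numpy, scipy, OpenCV 4.12 (cv2) and the standard library are available. Lean on these libraries where they do the work, as an engineer would, in place of code of your own. Each camera call takes 0.05 s, during which the arm holds its last target. There are 200 camera calls.

## Task

Make up two planting kits from the stock on the bench. In the square crate goes the clay saucer, flat on the floor, with the small clay pot standing upright in it and the low tin standing upright on the floor beside them; in the long crate, the tall clay pot standing upright on the floor of the small square bay and the wooden dibber lying flat on the floor of the long bay. Set the clayware down without dropping it, and leave the tall tin and the red cultivator where they are.

Things in the scene. Friction and masses are not known exactly. Their poses are not given: they have to be found in the camera images.
- saucer: Shallow round terracotta saucer, open on top: 64 mm across the rim, 60 mm across the foot, 20 mm high, wall 3.5 mm, floor 4 mm thick, about 53 mm clear width inside. Loose, about 60 g, brittle. Origin: centre of the underside, z up. One of six stock pieces standing in two rows in the middle of the bench, places shuffled.
- small_pot: Small round terracotta plant pot, open on top: 50 mm across the rim, 32 mm across the foot, 50 mm high; straight rim band over its top 16 mm. Its foot fits loosely in the saucer. Loose, about 70 g, brittle. Origin: centre of the underside, z up. In the stock.
- tall_pot: Tall round terracotta plant pot, open on top: 64 mm across the rim, 42 mm across the foot, 95 mm high; straight rim band over its top 21 mm. Loose, about 180 g, brittle. Origin: centre of the underside, z up. In the stock.
- low_tin: Low round metal tin: 52 mm diameter, 34 mm high, wider than high. Loose, about 80 g. Origin: centre of the underside, z up. In the stock.
- dibber: Small wooden dibber (planting stick) lying flat: square handle 55 mm long, 22 mm wide and high, and a darker round pointed tip 40 mm long at one end. Loose, about 40 g. Origin: centre of the handle, 11 mm above what it lies on; x along the stick to the tip (tip at +67 mm, handle end at -27 mm), z up. In the stock, its tip pointing roughly away from the robot.
- square_crate: Square pine crate, open on top, one undivided space 150 x 150 mm inside (166 x 166 mm outside). Fixed to the bench. Floor and walls 8 mm thick, wall tops 32 mm above the bench. Origin: centre of its outline at bench level, z up. Its x and y run along its sides. To the robot's left or right of the stock.
- long_crate: Long pine crate, 246 x 110 mm inside, parted by a full-height 6 mm wall into a square bay 100 x 110 mm (its x -123 to -23 mm) and a long bay 140 x 110 mm (x -17 to +123 mm). Fixed to the bench. Floor and walls 8 mm thick, wall tops 32 mm above the bench. Origin: centre of its outline at bench level, z up. Its x points roughly away from the robot (square bay nearer). Left or right of the stock.
- tall_tin: Tall narrow metal tin: 42 mm diameter, 80 mm high, higher than wide. Loose, stands among the stock and is to stay there. Origin: centre of the underside, z up.
- cultivator: Red hand cultivator with three tines, 235 mm long, up to 32 mm high, lying across the bench beyond the stock; to be left alone. Loose. Origin: at bench level under the front end of the handle; the tines point along y.
Things that resemble listed ones, but are neither listed nor needed, are in the scene too. What is meant by the dibber is not purple, and is the larger of those in its own colour. There is more than one size of the saucer; the job needs the largest.

How it is judged:
At the end, for the whole second after the job is handed in: Saucer flat and low tin upright (0.1 rad) on the square crate's floor; small pot upright in the saucer, within 15 mm of its centre. Tall pot upright (0.1 rad) on the square bay's floor, dibber flat (0.17 rad) on the long bay's floor. All released, slower than 20 mm/s (x of saucer in the frame of square_crate between -0.05 and 0.05 m and y of saucer in the frame of square_crate between -0.05 and 0.05 m and z of saucer in the frame of square_crate between 0.004 and 0.012 m and angle between each of saucer, low_tin, tall_pot's own z axis and vertical below 0.1 rad and horizontal distance between small_pot and saucer below 0.015 m and angle between small_pot's own z axis and vertical below 0.12 rad and z of small_pot in the frame of saucer between 0.001 and 0.009 m and x of low_tin in the frame of square_crate between -0.055 and 0.055 m and y of low_tin in the frame of square_crate between -0.055 and 0.055 m and z of low_tin in the frame of square_crate between 0.004 and 0.012 m and x of tall_pot in the frame of long_crate between -0.118 and -0.028 m and y of tall_pot in the frame of long_crate between -0.05 and 0.05 m and z of tall_pot in the frame of long_crate between 0.004 and 0.012 m and x of dibber in the frame of long_crate between -0.017 and 0.123 m and y of dibber in the frame of long_crate between -0.055 and 0.055 m and z of dibber in the frame of long_crate between 0.013 and 0.025 m and angle between dibber's own x axis and vertical between 1.4 and 1.74 rad and linear speed of each of saucer, small_pot, low_tin, tall_pot, dibber below 0.02 m/s); the robot touches nothing.
It fails at once if a piece of clayware is dropped (falls free of the fingers faster than 0.8 m/s, a drop of over 30 mm) ((linear speed of saucer above 0.8 m/s and contact force between the fingers and saucer below 0.05 N) or (linear speed of small_pot above 0.8 m/s and contact force between the fingers and small_pot below 0.05 N) or (linear speed of tall_pot above 0.8 m/s and contact force between the fingers and tall_pot below 0.05 N)).
It fails at once if the tall tin or the cultivator is disturbed (moved more than 30 mm) (distance of any of tall_tin, cultivator from where it was at the start of the episode above 0.03 m).
It also fails if it takes over 144 s, if anything falls off the work surface, if the arm or the gripper's body presses on something with over 40 N, if the wrist force passes 120 N, or if a joint passes its speed limit or range.

## Working session

There is one attempt and no reset: what is moved stays moved. The work goes in short steps, each a Python script; the robot and the scene stay as the last script left them, time stands still between calls to the robot, and variables do not carry over. Pictures are saved under pics/ and viewed, at most 14 in all, crops included, and the job is handed in when it is done.

```bash
mkdir -p pics; ls
python3 - <<'E'
from cell import r, optics
import cv2,numpy as np
print(r.current_t(),r.finger_overhang,r.current_ee_rot())
for n in ["top","scene"]:
    d=optics.get_image(n); cv2.imwrite(f"pics/{n}0.png",d["pixels"][:,:,::-1]); np.savez(f"{n}0.npz",**d)
    print(n,d["fx"],d["fy"],d["cx"],d["cy"],d["D"]); print(np.round(np.linalg.inv(d["camera_from_world"]),3))
E
```

```text
pics
0.0 0.022 [ 9.76565120e-01  2.15221333e-01 -7.49021567e-05 -5.82619620e-04]
top 434.1354495110354 434.1354495110354 246.1952294243125 189.7347188467574 [-0.11086889  0.          0.          0.          0.        ]
[[-0.012 -0.997  0.072  0.502]
 [-1.     0.011 -0.015  0.02 ]
 [ 0.014 -0.072 -0.997  1.075]
 [ 0.     0.     0.     1.   ]]
scene 354.365639290761 354.365639290761 249.77207663889587 195.84116995914408 [-0.00089865  0.          0.          0.          0.        ]
[[-0.902  0.361 -0.236  0.82 ]
 [ 0.432  0.758 -0.489  0.453]
 [ 0.002 -0.543 -0.839  0.819]
 [ 0.     0.     0.     1.   ]]
```

View pics/top0.png

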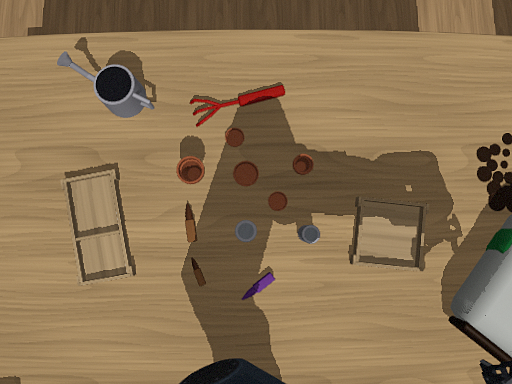

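View pics/scene0.png

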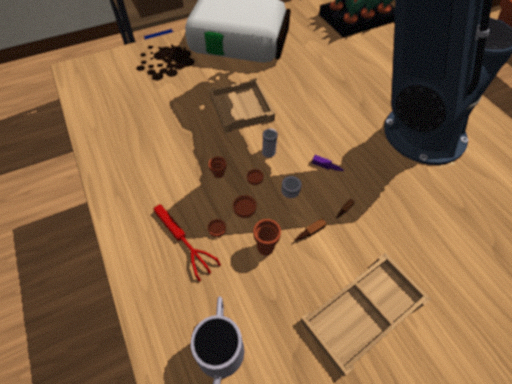

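Top view: tall pot (190,170), big saucer (245,173), small pot (303,165), low tin (246,231), tall tin (310,234), dibber (190,222) (its smaller look-alike is at (198,271)), long crate on the left (square bay at the bottom, about (105,257)), and square crate on the right (388,232). I'll measure them using the depth.

```bash
cat > vis.py <<'E'
import cv2,numpy as np
def cloud(d,T=None):
    "world xyz per pixel; T = world_from_camera"
    K=np.array([[d["fx"],0,d["cx"]],[0,d["fy"],d["cy"]],[0,0,1.]])
    h,w=d["depth"].shape; u,v=np.meshgrid(np.arange(w),np.arange(h))
    n=cv2.undistortPoints(np.stack([u,v],-1).reshape(-1,1,2).astype(float),K,np.array(d["D"],float)).reshape(h,w,2)
    z=d["depth"][...,None]; P=np.concatenate([n*z,z],-1)
    if T is None: T=np.linalg.inv(d["camera_from_world"])
    return P@T[:3,:3].T+T[:3,3]
E
python3 - <<'E'
import numpy as np,cv2
from vis import cloud
for n in ["top","scene"]:
    d=dict(np.load(f"{n}0.npz")); P=cloud(d); z=P[...,2]
    b=(d["depth"]>0)&(abs(P[...,0]-.45)<.3)&(abs(P[...,1])<.5)
    flat=b&(abs(z)<.006); A=np.c_[P[flat][:,:2],np.ones(flat.sum())]; c=np.linalg.lstsq(A,z[flat],rcond=None)[0]; print(n,"bench plane",c)
    m=(b&(z-(P[...,0]*c[0]+P[...,1]*c[1]+c[2])>.006)).astype(np.uint8)
    k,L,S,C=cv2.connectedComponentsWithStats(m)
    for i in range(1,k):
        if S[i,4]<25: continue
        Q=P[L==i]; zt=np.percentile(Q[:,2],95); T=Q[Q[:,2]>zt-.006]
        (cc,rad)=cv2.minEnclosingCircle(T[:,:2].astype(np.float32)); R=cv2.minAreaRect(Q[:,:2].astype(np.float32))
        print(np.round(C[i]),S[i,4],"ztop %.3f"%zt,"circ",np.round(cc,4),"d %.4f"%(2*rad),"rect",np.round(R[0],4),np.round(R[1],4),"%.1f"%R[2],"col",d["pixels"][L==i].mean(0).astype(int))
E
```

```text
top bench plane [-5.82129710e-04 -5.00283443e-05  1.48197770e-03]
[235. 136.] 86 ztop 0.019 circ [0.7111 0.032 ] d 0.0484 rect [0.7108 0.0319] [0.0459 0.0464] 43.4 col [96 55 35]
[303. 163.] 282 ztop 0.052 circ [ 0.6378 -0.132 ] d 0.0501 rect [ 0.6369 -0.1303] [0.047  0.0457] 1.3 col [81 43 27]
[190. 169.] 575 ztop 0.097 circ [0.6217 0.1329] d 0.0641 rect [0.6212 0.1328] [0.0629 0.0612] 44.2 col [108  60  38]
[246. 172.] 170 ztop 0.023 circ [0.6196 0.0054] d 0.0635 rect [0.6201 0.0059] [0.0612 0.0615] 89.4 col [81 45 28]
[ 97. 227.] 5351 ztop 0.035 circ [0.4921 0.3709] d 0.2946 rect [0.4916 0.3689] [0.2638 0.1391] 10.3 col [144 122  91]
[278. 200.] 98 ztop 0.020 circ [ 0.5511 -0.0718] d 0.0480 rect [ 0.5507 -0.0723] [0.0469 0.0453] 44.2 col [82 46 29]
[390. 234.] 4205 ztop 0.035 circ [ 0.469  -0.3459] d 0.2390 rect [ 0.4661 -0.3465] [0.1796 0.1672] 83.0 col [123 103  76]
[190. 225.] 311 ztop 0.026 circ [0.4941 0.1407] d 0.0795 rect [0.5012 0.1435] [0.0939 0.0225] 7.7 col [97 63 36]
[246. 230.] 386 ztop 0.039 circ [0.4796 0.0078] d 0.0530 rect [0.479  0.0078] [0.0502 0.0513] 89.4 col 
[... 1817 characters left out ...]
[71 35 21]
[345. 207.] 137 ztop 0.019 circ [0.3842 0.1228] d 0.0685 rect [0.3842 0.1258] [0.0703 0.0165] 22.3 col [59 35 20]
[216. 226.] 107 ztop 0.017 circ [0.7123 0.0318] d 0.0479 rect [0.7123 0.0316] [0.0454 0.0468] 61.3 col [83 42 25]
[266. 235.] 758 ztop 0.096 circ [0.6217 0.1326] d 0.0654 rect [0.6228 0.1328] [0.0633 0.0623] 60.6 col [85 40 24]
[311. 229.] 282 ztop 0.024 circ [0.4971 0.1431] d 0.0822 rect [0.5032 0.1431] [0.0935 0.0229] 7.5 col [102  59  32]
[364. 312.] 6840 ztop 0.033 circ [0.493 0.369] d 0.2952 rect [0.493  0.3689] [0.263  0.1381] 10.2 col [168 130  90]
[217. 261.] 32 ztop 0.025 circ [0.7475 0.1147] d 0.0108 rect [0.7465 0.1193] [0.0075 0.0199] 19.5 col [140  53  34]
```

Run:
```python
import numpy as np
from vis import cloud
for name,c,a,hx,hy in [("long",(.4925,.369),10.25,.17,.11),("square",(.467,-.347),-6.8,.13,.13)]:
  for n in ["top","scene"]:
    P=cloud(dict(np.load(f"{n}0.npz"))).reshape(-1,3); t=np.radians(a)
    q=P[:,:2]-c; q=np.c_[q@[np.cos(t),np.sin(t)],q@[-np.sin(t),np.cos(t)]]
    k=(abs(q[:,0])<hx)&(abs(q[:,1])<hy)&(P[:,2]>.028)&(P[:,2]<.04); q=q[k]*1000
    print(name,n,"x",*np.histogram(q[:,0],np.arange(-140,141,5))[0],"| y",*np.histogram(q[:,1],np.arange(-100,101,5))[0])
    # wall centre lines: fit lines to the four walls
    R={"long":[(0,127,100),(0,-127,100),(1,60,50),(1,-60,50)],"square":[(0,79,60),(0,-79,60),(1,79,60),(1,-79,60)]}[name]
    for ax,pos,half in R:
        s=q[(abs(q[:,ax]-pos)<12)&(abs(q[:,1-ax])<half)]; f=np.polyfit(s[:,1-ax],s[:,ax],1); print("  ",ax,pos,"at %.1f"%f[1],"slope deg %.2f"%np.degrees(f[0]),len(s), np.percentile(s[:,ax],[3,97]).round(1))
```

```text
long top x 0 54 113 44 27 23 23 16 13 18 16 16 15 17 16 16 16 17 17 17 16 17 19 95 44 15 19 17 17 17 16 16 17 18 15 17 15 15 15 15 17 16 15 17 17 15 15 17 13 23 25 24 80 110 16 0 | y 0 0 0 0 0 0 33 141 220 79 21 21 21 19 18 22 18 18 23 17 20 19 14 20 15 20 20 16 24 18 20 220 212 40 0 0 0 0 0 0
   0 127 at 125.2 slope deg 0.01 230 [116.  130.5]
   0 -127 at -126.4 slope deg 0.11 238 [-132.1 -116.3]
   1 60 at 59.5 slope deg 0.66 175 [53.9 64.4]
   1 -60 at -58.1 slope deg -0.15 163 [-62.1 -53.3]
long scene x 0 12 131 116 27 25 25 19 16 14 14 16 15 16 17 15 17 15 18 13 16 18 15 81 127 17 19 17 17 17 17 19 19 16 18 19 17 18 18 18 17 19 20 19 19 19 19 18 20 27 37 28 82 170 73 0 | y 0 0 0 0 0 0 43 170 254 26 26 29 27 26 27 28 27 24 28 28 27 28 27 33 28 28 29 29 33 31 49 307 194 45 0 0 0 0 0 0
   0 127 at 126.4 slope deg 0.03 353 [117.1 131.3]
   0 -127 at -124.8 slope deg -0.02 286 [-130.1 -116.2]
   1 60 at 58.3 slope deg 0.49 198 [52.1 62.5]
   1 -60 at -58.6 slope deg -0.67 166 [-62.9 -51.5]
square top x 0 0 0 0 0 0 0 0 0 0 0 103 139 26 28 27 17 18 16 14 17 15 16 17 15 16 16 17 17 14 17 17 18 16 16 16 17 16 17 17 26 26 54 143 69 0 0 0 0 0 0 0 0 0 0 0 | y 0 0 29 88 149 61 11 13 14 14 15 13 13 14 16 13 10 14 17 13 13 13 17 12 16 12 12 16 13 14 14 14 15 15 24 139 115 42 0 0
   0 79 at 78.2 slope deg 0.10 162 [74.4 82. ]
   0 -79 at -79.6 slope deg 0.95 170 [-83.9 -75.4]
   1 79 at 79.1 slope deg 0.16 188 [74.7 83. ]
   1 -79 at -77.7 slope deg 0.01 204 [-82.9 -73. ]
square scene x 0 0 0 0 0 0 0 0 0 0 0 21 60 40 11 15 10 6 8 9 8 9 10 6 8 10 7 8 10 7 9 10 7 9 9 9 6 9 11 6 13 12 12 53 62 0 0 0 0 0 0 0 0 0 0 0 | y 0 1 16 44 69 22 5 6 8 5 5 7 3 9 6 4 7 4 8 7 6 5 8 7 5 7 8 4 5 10 4 8 6 7 20 62 68 24 0 0
   0 79 at 80.4 slope deg 0.15 73 [76.4 84. ]
   0 -79 at -77.1 slope deg -0.02 77 [-81.7 -73.4]
   1 79 at 79.3 slope deg 0.10 107 [73.6 83.9]
   1 -79 at -78.6 slope deg -0.25 94 [-84.4 -73.1]
```

Run:
```python
from cell import r, optics
import cv2,numpy as np
from vis import cloud
for o in (0.75,1.0):
    r.set_gripper(o,30); d=optics.get_image("wrist"); P=cloud(d,d["mount"]); print(o,r.current_opening(),r.finger_overhang,r.current_t())
    k=(d["depth"]>0)&(abs(P[...,0])<.012)&(abs(P[...,1])<.06)&(P[...,2]<.04)
    for s in (-1,1):
        Q=P[k&(P[...,1]*s>0)]; print(s,len(Q), Q[:,2].max() if len(Q) else None, np.abs(Q[:,1]).min() if len(Q) else None)
cv2.imwrite("pics/w0.png",d["pixels"][:,:,::-1]); print(np.round(d["mount"],3))
```

```text
0.75 0.7506371075665947 0.022 0.5
-1 13821 0.01727529635848199 4.032506659654069e-06
1 13743 0.016278975414990987 6.086346101425279e-06
1.0 1.001725894778064 0.022 0.9
-1 9279 0.009181625597541904 5.091567315228251e-07
1 10314 0.00899664066516448 2.7483799415722442e-06
[[ 0.    -0.965 -0.263  0.066]
 [ 1.     0.     0.001 -0.001]
 [-0.001 -0.263  0.965 -0.121]
 [ 0.     0.     0.     1.   ]]
```

Both views agree to about 2 mm, and the heights and sizes match the listing. The fingertips stand 9 mm ahead of the TCP when open and about 17 mm at 64 mm opening. I'll start with the saucer.

```bash
cat > act.py <<'E'
from cell import r, optics
import numpy as np
def quat(deg): a=np.radians(deg)/2; return [np.cos(a),np.sin(a),0,0]
CR={"sq":((.4675,-.3465),-6.8),"lo":((.4925,.369),10.25)}
def crate(c,x,y):
    (ox,oy),a=CR[c]; t=np.radians(a); return (ox+np.cos(t)*x-np.sin(t)*y, oy+np.sin(t)*x+np.cos(t)*y), a
UP=.23
def rep(s): print(s,"t %.1f"%r.current_t(),"open %.3f"%r.current_opening(),"F %.1f"%r.current_finger_force(),"tcp",np.round(r.current_tool_pos(),4),"cf",np.round(r.current_contact_force(),1))
def pick(xy,yaw,z,pre=1.0,squeeze=30):
    r.move_to([*xy,UP],quat(yaw)); r.set_gripper(pre,squeeze)
    r.move_linear([*xy,z+.04],vel=.25); r.move_linear([*xy,z],vel=.08); rep("at")
    r.set_gripper(0.0,squeeze); rep("gripped"); r.move_linear([*xy,z+.03],vel=.08); r.move_linear([*xy,UP],vel=.25); rep("lifted")
def place(xy,yaw,z,post):
    r.move_to([*xy,UP],quat(yaw)); r.move_linear([*xy,z+.04],vel=.25); r.move_linear([*xy,z],vel=.05); rep("down")
    r.set_gripper(post); r.sleep(.2); r.move_linear([*xy,z+.04],vel=.08); r.move_linear([*xy,UP],vel=.3); rep("released")
E
python3 - <<'E'
from act import *
pick((.6205,.0053),0,.021); 
if r.current_opening()>.6: place(*crate("sq",.035,0),.030,.92)
E
```

```text
at t 4.9 open 1.001 F 0.0 tcp [0.6206 0.0053 0.0209] cf [-0.2  0.1 -0.7]
gripped t 5.2 open 0.732 F 31.1 tcp [0.6208 0.0052 0.0221] cf [-2.8 -0.2  8.3]
lifted t 6.6 open 0.732 F 33.0 tcp [0.6198 0.0053 0.2283] cf [ 1.1  0.6 -2. ]
down t 9.8 open 0.731 F 33.4 tcp [ 0.5021 -0.3505  0.0302] cf [-2.3  2.2  5.2]
released t 11.6 open 0.924 F 0.0 tcp [ 0.5019 -0.3504  0.2293] cf [-0.8  0.6 -0.5]
```

Run:
```python
from act import *
pick((.4805,.0077),0,.027)
assert .5<r.current_opening()<.7
place(*crate("sq",-.038,0),.036,.85)
pick((.482,.1408),7.7,.027,pre=.6)
assert .2<r.current_opening()<.35
place(*crate("lo",.033,0),.036,.5)
import cv2
d=optics.get_image("top"); np.savez("top1.npz",**d); cv2.imwrite("pics/top1.png",d["pixels"][:,:,::-1])
```

```text
at t 14.7 open 0.997 F 0.0 tcp [0.4807 0.0077 0.0272] cf [-0.2 -0.   0. ]
gripped t 15.1 open 0.595 F 30.4 tcp [0.4807 0.0077 0.0275] cf [-0.8  1.4  5.2]
lifted t 16.4 open 0.599 F 31.4 tcp [0.4798 0.0077 0.2286] cf [-0.2 -0.1 -0.7]
down t 19.5 open 0.595 F 31.3 tcp [ 0.4298 -0.342   0.0359] cf [-0.2  1.1 -0.4]
released t 21.3 open 0.848 F 0.0 tcp [ 0.4295 -0.3417  0.2294] cf [ 0.4  0.8 -0.5]
at t 24.9 open 0.600 F 0.0 tcp [0.4821 0.1408 0.0271] cf [-0.5  0.8 -0.5]
gripped t 25.3 open 0.248 F 30.1 tcp [0.4823 0.1409 0.0275] cf [-0.1  0.5  6.4]
lifted t 26.6 open 0.249 F 29.4 tcp [0.4813 0.1407 0.2286] cf [ 0.3  0.4 -1. ]
down t 29.3 open 0.250 F 29.4 tcp [0.525  0.3749 0.0359] cf [ 0.4  0.2 -0.3]
released t 31.1 open 0.498 F 0.0 tcp [0.5247 0.3747 0.2294] cf [-0.9 -0.3 -0.9]
```

View pics/top1.png

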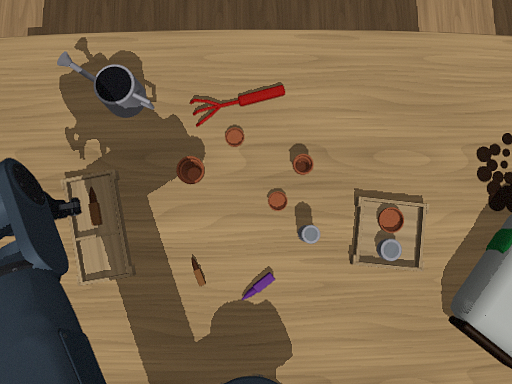

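The saucer (390,219) and tin (390,249) are in the square crate, and the dibber (95,206) is in the long bay. Next I'll measure the saucer, then place both pots.

Run:
```python
from act import *
from vis import cloud
import cv2
d=dict(np.load("top1.npz")); P=cloud(d).reshape(-1,3); e=crate("sq",.035,0)[0]
c=d["pixels"].reshape(-1,3).astype(int)
k=(np.hypot(P[:,0]-e[0],P[:,1]-e[1])<.045)&(P[:,2]>.02)&(c[:,0]>1.6*c[:,2])&(c[:,0]>c[:,1]*1.5)
k2=k&(P[:,2]>.026)
(m,rad)=cv2.minEnclosingCircle(P[k2,:2].astype(np.float32)); print("expected",np.round(e,4),"rim",np.round(m,4),2*rad,k2.sum(),"z",np.percentile(P[k2,2],[5,50,95]).round(4))
ok=abs(2*rad-.064)<.005; t=(np.array(e)+m)/2 if ok else np.array(e); assert np.hypot(*(t-e))<.006
pick((.6383,-.1318),0,.044)
assert .5<r.current_opening()<.68
place(t,-6.8,.0565,.8)
pick((.6220,.1328),0,.084)
assert .65<r.current_opening()<.85
place(*crate("lo",-.073,0),.093,.95)
r.move_to([.35,0,.35],quat(0))
for n in ["top","scene"]:
    d=optics.get_image(n); np.savez(f"{n}2.npz",**d); cv2.imwrite(f"pics/{n}2.png",d["pixels"][:,:,::-1])
```

```text
expected [ 0.5023 -0.3506] rim [ 0.5008 -0.3484] 0.06343380361795425 102 z [0.0265 0.0288 0.0315]
at t 35.0 open 1.003 F 0.0 tcp [ 0.6384 -0.1318  0.0439] cf [ 0.2 -0.6  0.6]
gripped t 35.4 open 0.576 F 31.2 tcp [ 0.6386 -0.1319  0.0446] cf [-0.2  0.1  5.4]
lifted t 36.7 open 0.576 F 31.2 tcp [ 0.6376 -0.1316  0.2282] cf [ 0.   0.4 -1.8]
down t 39.3 open 0.574 F 31.5 tcp [ 0.5015 -0.3494  0.0567] cf [-1.6  1.8  5.1]
released t 41.1 open 0.799 F 0.0 tcp [ 0.5013 -0.3494  0.2298] cf [-0.6  0.1  0.1]
at t 44.5 open 0.996 F 0.0 tcp [0.6221 0.1328 0.084 ] cf [ 0.1  0.3 -0.9]
gripped t 44.8 open 0.733 F 33.7 tcp [0.6225 0.1328 0.0848] cf [-0.2 -1.   5. ]
lifted t 45.9 open 0.732 F 33.6 tcp [0.6213 0.1327 0.2283] cf [-0.7 -0.8 -2.9]
down t 48.6 open 0.735 F 33.7 tcp [0.4207 0.3561 0.0929] cf [ 0.5 -0.2 -1.8]
released t 50.2 open 0.950 F 0.0 tcp [0.4206 0.356  0.2303] cf [-0.4 -0.2 -0.8]
```

View pics/scene2.png

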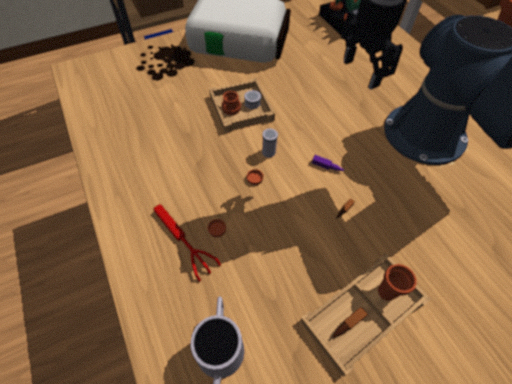

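View pics/top2.png

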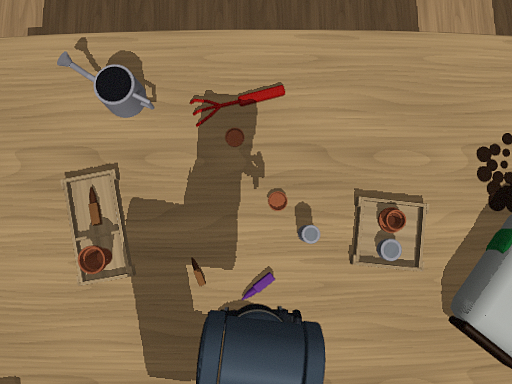

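Everything looks placed: the small pot is in the saucer (391,220), the tin is at (390,249), the tall pot is in the square bay (93,260), and the dibber is in the long bay (95,206). Before handing in, I'll check heights and centring.

Run:
```python
from act import *
from vis import cloud
import cv2
for n in ["top","scene"]:
    P=cloud(dict(np.load(f"{n}2.npz"))).reshape(-1,3)
    for nm,e,lo,hi in [("small_pot rim",crate("sq",.035,0)[0],.055,.07),("saucer rim",crate("sq",.035,0)[0],.0245,.0315),("tin",crate("sq",-.038,0)[0],.036,.05),("tall",crate("lo",-.073,0)[0],.095,.115),("dib",crate("lo",.04,0)[0],.022,.04)]:
        k=(np.hypot(P[:,0]-e[0],P[:,1]-e[1])<.038)&(P[:,2]>lo)&(P[:,2]<hi); Q=P[k]
        if len(Q)<5: print(n,nm,len(Q)); continue
        m,rad=cv2.minEnclosingCircle(Q[:,:2].astype(np.float32)); f=np.linalg.lstsq(np.c_[Q[:,:2]-m,np.ones(len(Q))],Q[:,2],rcond=None)[0]
        print(n,nm,"exp",np.round(e,4),"got",np.round(m,4),"d %.4f"%(2*rad),"z",np.percentile(Q[:,2],[5,50,95]).round(4),"tilt",np.round(f[:2],3),len(Q))
```

```text
top small_pot rim exp [ 0.5023 -0.3506] got [ 0.5    -0.3479] d 0.0508 z [0.0564 0.062  0.0649] tilt [-0.005 -0.005] 144
top saucer rim exp [ 0.5023 -0.3506] got [ 0.5009 -0.3486] d 0.0646 z [0.0253 0.0283 0.0305] tilt [0.01  0.015] 96
top tin exp [ 0.4298 -0.342 ] got [ 0.4285 -0.3413] d 0.0546 z [0.0394 0.0435 0.0465] tilt [-0.006 -0.009] 377
top tall exp [0.4207 0.356 ] got [0.4193 0.3561] d 0.0655 z [0.097  0.1033 0.1069] tilt [0.001 0.001] 238
top dib exp [0.5319 0.3761] got [0.5326 0.3746] d 0.0741 z [0.024  0.0301 0.0337] tilt [-0.061  0.069] 280
scene small_pot rim exp [ 0.5023 -0.3506] got [ 0.5022 -0.3474] d 0.0523 z [0.0554 0.0608 0.0639] tilt [-0.016  0.004] 95
scene saucer rim exp [ 0.5023 -0.3506] got [ 0.5029 -0.3491] d 0.0651 z [0.0249 0.0272 0.0303] tilt [ 0.009 -0.004] 67
scene tin exp [ 0.4298 -0.342 ] got [ 0.4288 -0.3414] d 0.0569 z [0.0385 0.0426 0.0458] tilt [-0.003 -0.023] 173
scene tall exp [0.4207 0.356 ] got [0.4213 0.3555] d 0.0644 z [0.0957 0.1022 0.1047] tilt [-0.001  0.001] 300
scene dib exp [0.5319 0.3761] got [0.5335 0.3756] d 0.0714 z [0.0252 0.0294 0.0319] tilt [-0.045 -0.013] 318
```

All heights, tilts and centres match the targets, with the small pot about 1–2 mm off the saucer's centre.

```bash
python3 -c "
from cell import r
print(r.hand_in(), r.current_t())"
```

```text
the job is handed in; nothing more can be done
the job is handed in; nothing more can be done
```

I placed all five pieces as asked and handed the job in after about 52 s of the 144 s allowed; the final camera check showed them upright or flat and in position, but the hand-in returned no verdict.

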